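Set vial racks at equal gaps with a spacer block

TASK

Set the two sliding vial racks on the sampler deck so that both gaps in the row are as wide as the body of the metal spacer block. Working outward from the fixed rack, dip the spacer's nose into the gap and bring its flat side to bear lightly on the rack already set before it touches the next one, then press it down until its tapered side has wedged that one out to the full width of the body; lift it out and do the next gap the same way, then hang the spacer back in its stand. Never force it, do not shift a rack that is already set, and leave the other things on the bench alone.

Things in the scene. Friction and masses are not known exactly. Their poses are not given: they have to be found in the camera images.
- spacer: Aluminium spacer block, about 0.2 kg, 95 mm tall, 40 mm in x all the way up. Origin: bottom of the nose, midway between the body's side planes; z up. z 45 to 95: head, 41 mm in y (8 mm overhang each side). z 28 to 45: body, 25 mm in y. z 0 to 28: tapered nose (see point spacer_nose). In use its y points like the racks' y. At the start it hangs in the stand.
- spacer_grip (a point): Point on the spacer's centre line 75 mm above its origin, in the middle of the head: grip here, from above, across the 40 mm x faces.
- spacer_nose (a point): Middle of the nose's 7 mm thick tip, 9 mm to -y of the spacer's origin. The flat side (-y, y = -12.5 mm) is one plane with the body and goes to the rack already set; the slope (+y side) runs from y = -5.5 mm at z = 0 to y = +12.5 mm at z = 28 mm and faces the rack to be moved.
- stand: Grey open-topped holder fixed to the bench, x 62, y 54, 50 mm tall; origin centre of its underside, axes as the hanging spacer's. The spacer hangs with the underside of its head on the two long rims, its origin 5 mm above the bench, straight over the stand's origin, same yaw.
- stand_pocket (a point): Centre of the mouth of the stand's pocket, 50 mm above the bench. Pocket x 48, y 31 mm, so that the spacer's 25 mm body has 3 mm play on either side in y and 4 mm in x.
- rack_fixed: First rack of the row, bolted to the deck. White block, x 80, y 60, 60 mm tall, vertical sides at y -30 and +30 mm, 8 vial caps 5 mm above the top, none within 12 mm of those sides. Origin: centre of underside, 15 mm above bench; y along the row, fixed rack to end rack.
- rack_side (a point): Middle of the upper edge of the fixed rack's +y side, 75 mm above the bench: the face where the first gap begins. Axes as the rack's.
- rack_mid: Middle rack; slides stiffly along y only (about 5 N), stays where left. Starts 14 to 22 mm from the fixed rack; right gap 25 mm (85 mm between centres). White block, x 80, y 60, 60 mm tall, vertical sides at y -30 and +30 mm, 8 vial caps 5 mm above the top, none within 12 mm of those sides. Origin: centre of underside, 15 mm above bench; y along the row, fixed rack to end rack.
- rack_end: Last rack; slides likewise (about 5 N). Its gap is 14 to 22 mm once the middle rack is set; right gap 25 mm (85 mm between centres). White block, x 80, y 60, 60 mm tall, vertical sides at y -30 and +30 mm, 8 vial caps 5 mm above the top, none within 12 mm of those sides. Origin: centre of underside, 15 mm above bench; y along the row, fixed rack to end rack.
- jar: Bystander: brown glass jar with white cap, 56 mm across, 85 mm tall, standing near the stand; origin centre of its underside. Leave it alone.
- beaker: Bystander: glass beaker, 70 mm across, 90 mm tall, to one side of the deck (+y); origin centre of its underside. Leave it alone.
- tipbox: Bystander: open grey divided box, 90 x 120 mm, 45 mm tall, to the other side of the deck (-y); origin centre of its underside. Leave it alone.
Things that resemble listed ones, but are neither listed nor needed, are in the scene too. What is shaped like the spacer but red is not meant.

How it is judged:
On the way, in this order (a step that is already met when the one before it is completed fails the run):
1. the spacer's nose is at least 4 mm down in the first gap with its flat side bearing on the fixed rack, before it touches the middle rack (z of spacer in the frame of rack_fixed below 0.056 m and x of spacer in the frame of rack_fixed between -0.04 and 0.04 m and y of spacer in the frame of rack_fixed between 0.038 and 0.047 m and contact force between spacer and rack_fixed above 0.5 N and contact force between spacer and rack_mid below 0.2 N), for 0.1 s.
2. the spacer's nose is at least 4 mm down in the second gap with its flat side bearing on the middle rack, before it touches the end rack (z of spacer in the frame of rack_mid below 0.056 m and x of spacer in the frame of rack_mid between -0.04 and 0.04 m and y of spacer in the frame of rack_mid between 0.038 and 0.047 m and contact force between spacer and rack_mid above 0.5 N and contact force between spacer and rack_end below 0.2 N), for 0.1 s.
At the end, for the whole second after the job is handed in: Both gaps (fixed to middle rack, middle to end rack) are 25 mm wide within 1.5 mm, i.e. 85 mm centre to centre; the spacer hangs at rest in its stand, upright within 0.12 rad, its origin within 8 mm of the stand's axis and under 10 mm above the bench (y of rack_mid in the frame of rack_fixed between 0.0835 and 0.0865 m and y of rack_end in the frame of rack_mid between 0.0835 and 0.0865 m and x of spacer in the frame of stand between -0.008 and 0.008 m and y of spacer in the frame of stand between -0.008 and 0.008 m and z of spacer in the frame of stand below 0.01 m and angle between spacer's own z axis and vertical below 0.12 rad and linear speed of spacer below 0.02 m/s); the robot touches nothing.
It fails at once if the spacer is forced against a rack with more than 25 N (contact force between spacer and rack_fixed above 25 N or contact force between spacer and rack_mid above 25 N or contact force between spacer and rack_end above 25 N).
It fails at once if the jar, beaker or tip box is moved more than 20 mm (distance of any of jar, beaker, tipbox from where it was at the start of the episode above 0.02 m).
It also fails if it takes over 64 s, if anything falls off the work surface, if the arm or the gripper's body presses on something with over 40 N, if the wrist force passes 120 N, or if a joint passes its speed limit or range.

ROBOT

A 6-joint arm with a two-finger parallel gripper is mounted at the origin on the work surface. World frame = base frame: x ahead of the robot, y to its left, z up, the work surface at z = 0. Lengths are in m, angles in rad, forces in N, time in s.
With the tool pointing down it reaches from about 0.275 to 0.725 m from the base axis. Payload 15.9 kg.
Tool frame: the origin (TCP) lies between the finger pads; the fingertips stand 19 mm ahead of it and the grasp point (between the pads) is the TCP; z points along the fingers, y is the direction in which the jaws open and shut (so a half turn about z gives the same grasp; the last joint's range is limited). The gripper opens to 85 mm and grips with 20 to 120 N. Pads are 22 mm wide; open, the fingers measure 114 mm over their backs; the gripper's body (76 mm by 85 mm) begins 54 mm behind the grasp point. The pads swing forward as they close: fully open they stand 13 mm farther back than shut.
Start: joints at [1.263, 0.213, -0.034, 1.323, 0, 1.571], TCP at [0.151, 0.476, 0.25] pointing down, gripper open.
Joint ranges: [-2.98, 2.98], [-0.74, 1.72], [-1.14, 1.35], [-2.1, 2.04], [-1.57, 1.44], [-3.14, 3.14]. Speed limits (rad/s): [1.89, 1.89, 2.39, 2.57, 3.14, 3.14].

INTERFACE

Orientations are given as a unit quaternion [w, x, y, z].
In Python, from rig import env gives the robot as it stands. The module is installed in compiled form; this text tells all that it offers.
- The arm moves only by the tool drive_tool, never from a script. Its argument "deltas" is a list of rows, each a list of 4 numbers: the shift along the tool's x, y, z in m, then the turn about the tool's z in rad. A call has 1 to 20 rows; each row shifts and turns the commanded pose from where the row before left it, along the tool's axes as they then stand; what a row does not reach is not made up. A row lasts 1/8 s, in which the tool goes at most 62.5 mm and 10.7 degrees, less where a joint would pass 70% of its speed; a pose out of reach is approached as far as the arm can. A call with a gripper value outside its range is refused whole. "claw" is the closure, from -1 (fully open) to 1 (shut), set as the call begins (left out, the last holds). The fingers move at their own pace and stop on an object; "grip_force" is the grip in N (left out, the last holds). Time passes only in rows, so rows that do not move let the fingers close. It gives the time, the measured TCP pose, the force and the opening at its end, in the units of the state.
- env.get_state(): the state, without advancing time (a new reading comes with each control period).
- env.get_image(name): name is "scene" or "top" or "wrist"; returns a dict with "image" (400x640x3 uint8, blue, green, red), "mtx" (3x3 intrinsics, pixels), "dist" ([k1, k2, p1, p2, k3] as OpenCV has them; the pictures are not rectified), "rvec" (rotation vector, rad) and "tvec" (3), from world to camera coordinates, as OpenCV has them. Camera axes: x right, y down, z forward; pixel columns grow to the right and rows downward; lengths in m; the calibration is good to about 2 mm. A picture is of the moment at which its call begins. There is no depth.
- env.job_done(): hands the job in, once; it reports no verdict.
The state is a dict: "time_s": time; "qpos": joint angles; "joint_velocities": joint speeds; "joint_efforts": joint torques, N m; "ee_pos": TCP position; "orientation": TCP orientation; "contact_force": force on the tool from outside, world axes, zero at the start; "wrist_torque": the same for the moment, N m; "grip_width": finger opening in m.
Only numpy, scipy, OpenCV 4.12 (cv2) and the standard library are available. Lean on these libraries where they do the work, as an engineer would, in place of code of your own. Each camera call takes 0.05 s, during which the arm holds its last target.

## Working session

There is one attempt and no reset: what is moved stays moved. The work goes in short steps, Python scripts to look and compute and a tool call to move; the robot and the scene stay as the last step left them, time stands still between calls to the robot, and variables do not carry over. Pictures are saved under pics/ and viewed, and the job is handed in when it is done.

Besides the shell and the picture viewer there is one more tool, called after "Call:" as name(argument=value, ...), one argument or row to a line, values as JSON. drive_tool: Moves the arm, as the interface text tells. Its arguments: {"type":"object","properties":{"deltas":{"type":"array"},"claw":{"type":"number"},"grip_force":{"type":"number"}},"required":["deltas"]}

```bash
mkdir -p pics
cat > h.py <<'E'
import numpy as np, cv2, pickle
from rig import env
def snap(n,tag):
    d=env.get_image(n); cv2.imwrite(f'pics/{tag}.png',d['image']); pickle.dump(d,open(f'pics/{tag}.pkl','wb')); return d
def load(tag): return pickle.load(open(f'pics/{tag}.pkl','rb'))
def ray(d,px):
    px=np.array(px,float).reshape(-1,1,2)
    u=cv2.undistortPoints(px,d['mtx'],d['dist'])[:,0]
    R=cv2.Rodrigues(np.array(d['rvec'],float))[0]; t=np.array(d['tvec'],float).ravel()
    c=-R.T@t; v=np.c_[u,np.ones(len(u))]@R
    return c,v
def plane(d,px,z):
    c,v=ray(d,px); return c+v*((z-c[2])/v[:,2])[:,None]
def proj(d,P):
    return cv2.projectPoints(np.array(P,float).reshape(-1,1,3),np.array(d['rvec'],float),np.array(d['tvec'],float),d['mtx'],d['dist'])[0][:,0]
E
python3 - <<'E'
from h import *
for n in ['scene','top','wrist']:
    d=snap(n,n+'0'); c,v=ray(d,[[320,200]]); print(n,c,v)
s=env.get_state(); print(s)
E
```

```text
scene [ 1.06914954 -0.47217049  0.95911452] [[-0.47040723  0.40915116 -0.782521  ]]
top [0.29007791 0.00463905 1.34884728] [[ 0.15309877  0.02163079 -0.98799827]]
wrist [0.07429311 0.50055543 0.37362798] [[ 0.29038541 -0.07851418 -0.9539312 ]]
{'time_s': 0.15, 'qpos': array([ 1.26302013e+00,  2.13263201e-01, -3.48941362e-02,  1.32351731e+00,
       -1.76665973e-05,  1.57081927e+00]), 'joint_velocities': array([ 8.06868285e-04, -1.54923898e-03,  2.85910545e-03, -2.69558250e-04,
       -7.03323719e-04,  7.26714564e-05]), 'joint_efforts': array([-7.55335805e-04, -6.86402893e+01,  4.87249160e+01,  1.29788829e-02,
       -3.00199929e-05,  3.46147260e-06]), 'ee_pos': array([0.15139896, 0.4762639 , 0.24992807]), 'orientation': array([-5.85811193e-05,  1.53292750e-01,  9.88180722e-01, -4.35324603e-04]), 'contact_force': array([ 0.26398418, -0.22659824,  0.53177449]), 'wrist_torque': array([ 0.06374379, -0.03117287, -0.02682262]), 'grip_width': 0.08518242922039992}
```

View pics/scene0.png

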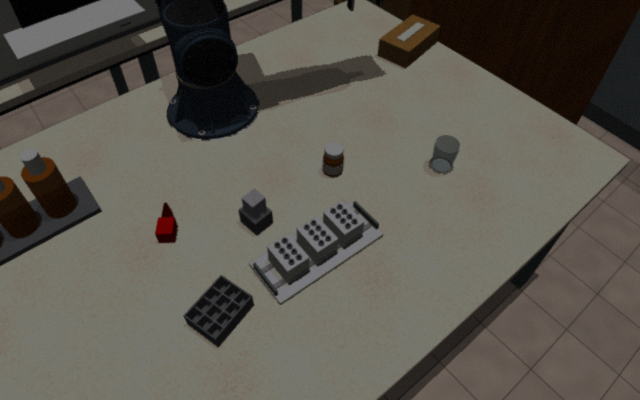

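View pics/top0.png

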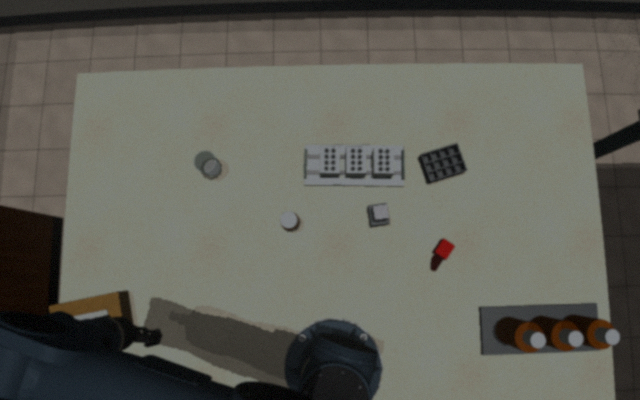

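View pics/wrist0.png

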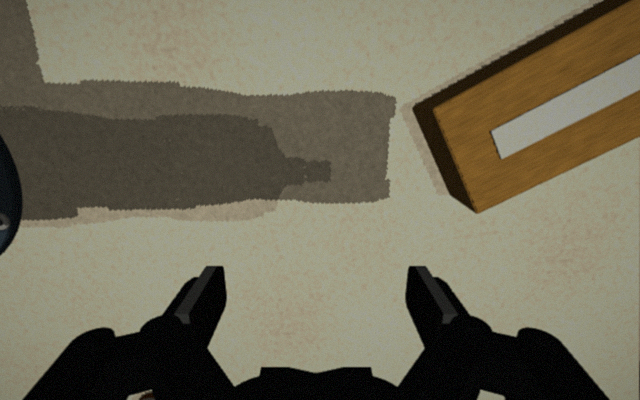

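Run:
```python
from h import *
d=load('top0'); im=d['image']
cv2.imwrite('pics/topc.png',cv2.resize(im[130:280,270:480],None,fx=3.8,fy=3.8,interpolation=cv2.INTER_CUBIC))
s=load('scene0')['image']
cv2.imwrite('pics/scenec.png',cv2.resize(s[130:310,140:400],None,fx=3,fy=3,interpolation=cv2.INTER_CUBIC))
print(plane(d,[[383,161],[357,161],[331,161]],.075)); print(plane(d,[[381,212]],.1)); print(plane(d,[[290,220]],.085))
```

```text
[[ 0.6011869  -0.15490613  0.075     ]
 [ 0.60236063 -0.07811527  0.075     ]
 [ 0.6035989  -0.00133245  0.075     ]]
[[ 0.44643642 -0.14105219  0.1       ]]
[[0.42902005 0.11931057 0.085     ]]
```

View pics/topc.png

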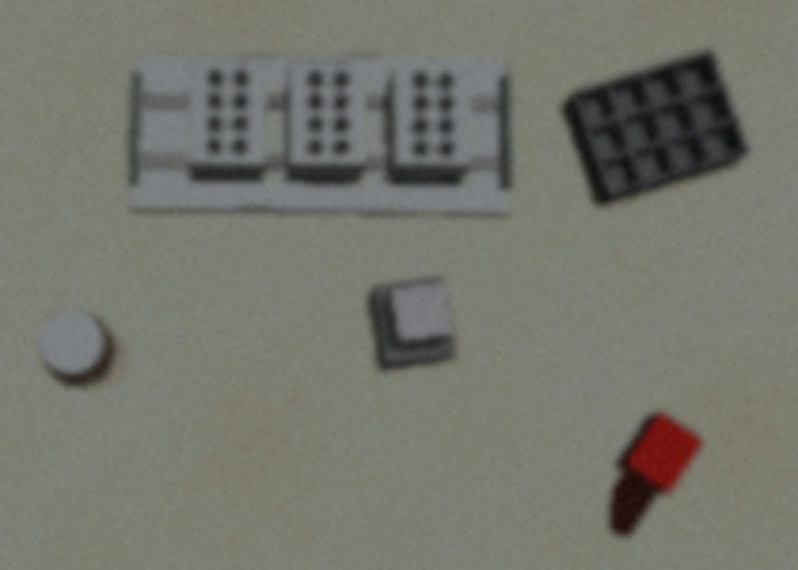

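View pics/scenec.png

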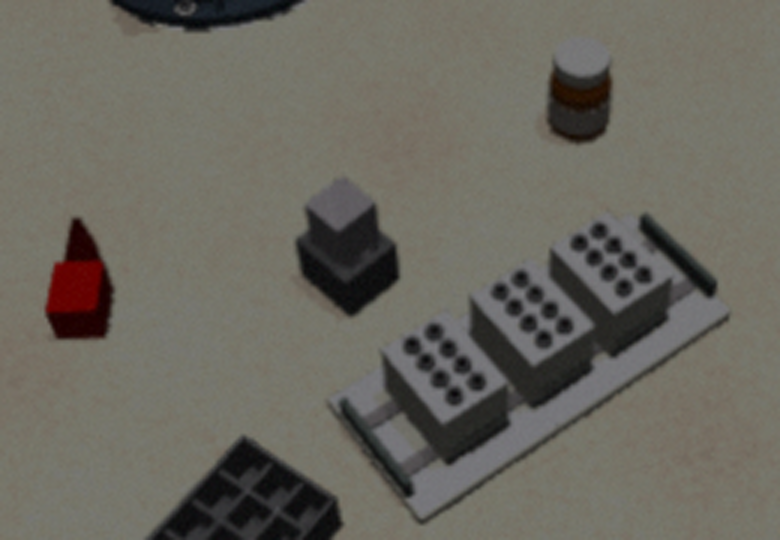

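```bash
cat >> h.py <<'E'
from scipy.spatial.transform import Rotation as Ro
def q2R(q): return Ro.from_quat([q[1],q[2],q[3],q[0]]).as_matrix()
def tgt(P,yaw=None):
    """delta in current tool axes to world P; yaw = world angle of tool x axis"""
    s=env.get_state(); R=q2R(s['orientation'])
    dl=R.T@(np.array(P)-s['ee_pos']); a=np.arctan2(R[1,0],R[0,0])
    print('pos',s['ee_pos'].round(4),'xyaw deg',np.degrees(a).round(2),'F',s['contact_force'].round(2),'w',round(s['grip_width'],4),'t',s['time_s'])
    print('delta tool',dl.round(4),'turn',None if yaw is None else -((yaw-a+np.pi)%(2*np.pi)-np.pi))
E
python3 - <<'E'
from h import *
print(load('wrist0')['mtx'],load('wrist0')['dist'])
tgt([.40,-.09,.27],np.pi)
E
```

```text
[[314.82371829   0.         315.55359293]
 [  0.         314.82371829 205.2057271 ]
 [  0.           0.           1.        ]] [0.00266823 0.         0.         0.         0.        ]
pos [0.1514 0.4763 0.2499] xyaw deg 162.36 F [ 0.26 -0.23  0.53] w 0.0852 t 0.15
delta tool [-0.4085 -0.4644 -0.0197] turn -0.3077991249094185
```

Call:
drive_tool(
  deltas=[
    [-0.0255,-0.029,-0.00125,0],
    [-0.0255,-0.029,-0.00125,0],
    [-0.0255,-0.029,-0.00125,0],
    [-0.0255,-0.029,-0.00125,0],
    [-0.0255,-0.029,-0.00125,0],
    [-0.0255,-0.029,-0.00125,0],
    [-0.0255,-0.029,-0.00125,0],
    [-0.0255,-0.029,-0.00125,0],
    [-0.0255,-0.029,-0.00125,0],
    [-0.0255,-0.029,-0.00125,0],
    [-0.0255,-0.029,-0.00125,0],
    [-0.0255,-0.029,-0.00125,0],
    [-0.0255,-0.029,-0.00125,0],
    [-0.0255,-0.029,-0.00125,0],
    [-0.0255,-0.029,-0.00125,0],
    [-0.0255,-0.029,-0.00125,0],
    [0,0,0,-0.154],
    [0,0,0,-0.154],
    [0,0,0,0],
  ],
)

```text
time_s: 2.52
ee_pos: [0.3996, -0.0894, 0.2701]
orientation: [-0.0, 0.0, 1.0, 0.0]
contact_force: [-0.9, 0.0, 0.0]
grip_width: 0.0856
```

Run:
```python
from h import *
snap('wrist','w1'); tgt([.4,-.09,.27],np.pi)
```

```text
pos [ 0.3996 -0.0893  0.2702] xyaw deg 179.82 F [ 0.33 -0.52 -0.36] w 0.0854 t 2.575
delta tool [-0.0004 -0.0007  0.0002] turn -0.0032250562354279033
```

View pics/w1.png

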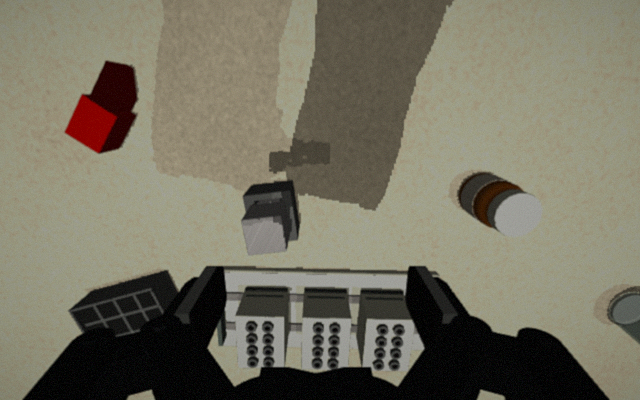

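Call:
drive_tool(
  deltas=[
    [0,0,0,0.157],
    [0,0,0,0.157],
    [0,0,0,0.157],
    [0,0,0,0.157],
    [0,0,0,0.157],
    [0,0,0,0.157],
    [0,0,0,0.157],
    [0,0,0,0.157],
    [0,0,0,0.157],
    [0,0,0,0.157],
    [0,0.04,0,0],
    [0,0.04,0,0],
    [0,0.04,0,0],
    [0,0.04,0,0],
    [0,0,0,0],
    [0,0,0,0],
  ],
)

```text
time_s: 4.58
ee_pos: [0.5593, -0.089, 0.2701]
orientation: [-0.0, 0.707, 0.707, -0.0]
contact_force: [0.2, -0.4, -0.5]
grip_width: 0.0853
```

Run:
```python
from h import *
snap('wrist','w2'); tgt([.56,-.09,.27],np.pi/2); print(env.get_state()['qpos'])
```

```text
pos [ 0.5591 -0.0891  0.2704] xyaw deg 89.97 F [-0.08  1.5   0.9 ] w 0.0855 t 4.625
delta tool [-0.0009  0.0009  0.0004] turn -0.0005079056132641924
[-1.57968209e-01  3.52293321e-01  2.02977818e-01  1.42167891e+00
 -6.36781682e-05  1.41333603e+00]
```

View pics/w2.png

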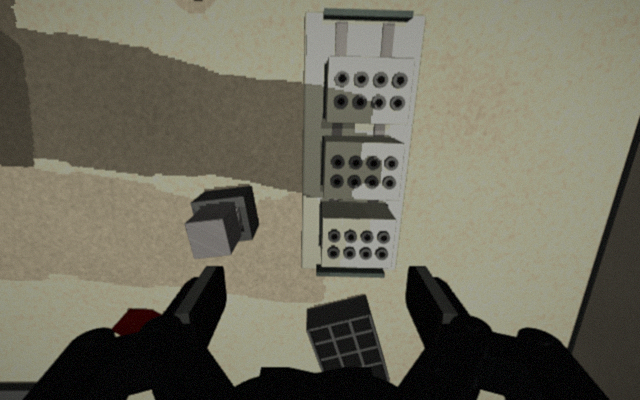

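Run:
```python
from h import *
im=load('w2')['image']
a=cv2.convertScaleAbs(im,alpha=1.5)
cv2.imwrite('pics/w2r.png',cv2.resize(a[50:280,300:430],None,fx=2.6,fy=2.6,interpolation=cv2.INTER_CUBIC))
cv2.imwrite('pics/w2s.png',cv2.resize(a[170:270,170:280],None,fx=6,fy=6,interpolation=cv2.INTER_CUBIC))
```

```text
(no output)
```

View pics/w2r.png

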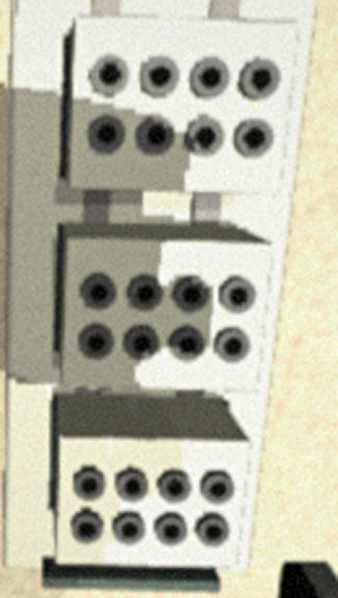

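View pics/w2s.png

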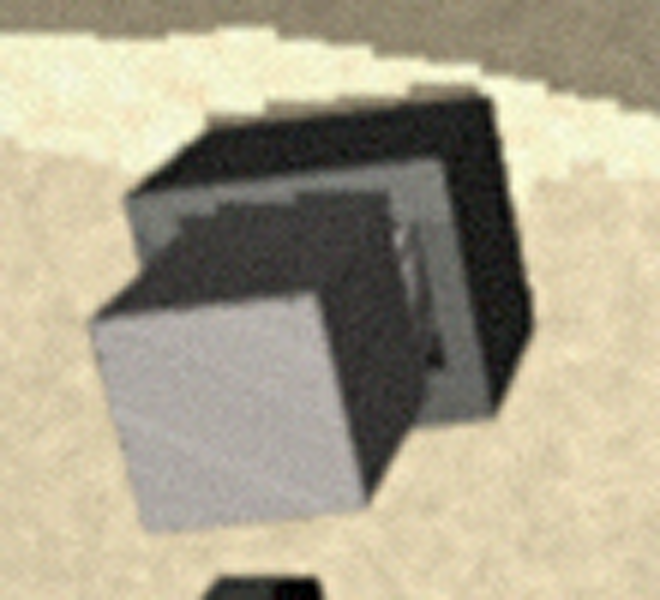

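Run:
```python
from h import *
d=load('w2')
P=plane(d,[[185.3,223.7],[223,219],[231,253.7],[194.5,258.7]],.1)
print(P.round(4),P.mean(0)); e=np.diff(np.r_[P,P[:1]],axis=0)
print(np.linalg.norm(e,axis=1),np.degrees(np.arctan2(e[:,1],e[:,0])))
# stand rim corners z .05
S=plane(d,[[170+128/6,170+198/6],[170+440/6,170+160/6],[170+494/6,170+415/6]],.05);print(S.round(4),np.linalg.norm(np.diff(S,axis=0),axis=1),(S[0]+S[2])/2)
Q=plane(d,[[323.8,218],[395.4,219.2],[323.8,200.8],[399.2,200.8],[323.8,142.3],[403,143.5],[326,122],[412.3,123],[322.3,267.7],[395,268]],.075);print(Q.round(4))
```

```text
[[ 0.4287 -0.1255  0.1   ]
 [ 0.467  -0.1205  0.1   ]
 [ 0.4717 -0.159   0.1   ]
 [ 0.4332 -0.1647  0.1   ]] [ 0.45016425 -0.14240812  0.1       ]
[0.03861138 0.03877762 0.03896934 0.03948507] [   7.44552468  -83.07297371 -171.52113429   96.4260426 ]
[[ 0.4168 -0.1199  0.05  ]
 [ 0.477  -0.1124  0.05  ]
 [ 0.4839 -0.1654  0.05  ]] [0.06073432 0.05346265] [ 0.45030443 -0.14263556  0.05      ]
[[ 0.5683 -0.129   0.075 ]
 [ 0.6459 -0.1304  0.075 ]
 [ 0.5682 -0.1095  0.075 ]
 [ 0.6483 -0.1095  0.075 ]
 [ 0.5678 -0.048   0.075 ]
 [ 0.6471 -0.0493  0.075 ]
 [ 0.5698 -0.0284  0.075 ]
 [ 0.6545 -0.0294  0.075 ]
 [ 0.5671 -0.1897  0.075 ]
 [ 0.6501 -0.1901  0.075 ]]
```

Call:
drive_tool(
  deltas=[
    [0,0,0,-0.127],
    [0,0,0,0],
  ],
)

```text
time_s: 4.88
ee_pos: [0.5591, -0.0892, 0.2709]
orientation: [0.0, 0.661, 0.75, 0.0]
contact_force: [-1.1, -0.2, -0.5]
grip_width: 0.0854
```

Run:
```python
from h import *
tgt([.450,-.1425,.082],np.radians(97.3))
```

```text
pos [ 0.5591 -0.0892  0.2709] xyaw deg 97.25 F [-1.12 -0.2  -0.48] w 0.0854 t 4.875
delta tool [-0.0391 -0.115   0.1888] turn -0.0009299522053680676
```

Call:
drive_tool(
  deltas=[
    [-0.013,-0.038,0,0],
    [-0.013,-0.038,0,0],
    [-0.013,-0.039,0,0],
    [0,0,0.03,0],
    [0,0,0.03,0],
    [0,0,0.03,0],
    [0,0,0.02,0],
    [0,0,0,0],
  ],
)

```text
time_s: 5.88
ee_pos: [0.4495, -0.1422, 0.1596]
orientation: [-0.001, 0.662, 0.75, -0.0]
contact_force: [0.1, 1.6, -0.1]
grip_width: 0.0852
```

Run:
```python
from h import *
d=snap('wrist','w3');tgt([.450,-.1425,.082],np.radians(97.3))
```

```text
pos [ 0.4502 -0.1424  0.1607] xyaw deg 97.2 F [ 0.13 -0.32  0.68] w 0.0855 t 5.925
delta tool [-0.0001 -0.0002  0.0787] turn -0.0017553141235251424
```

View pics/w3.png

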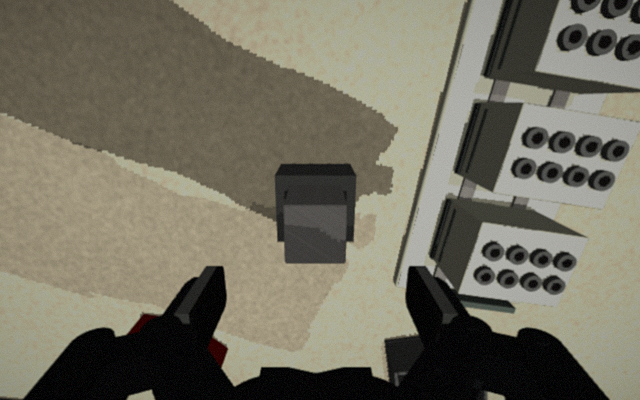

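Call:
drive_tool(
  deltas=[
    [0,0,0.02,0],
    [0,0,0.02,0],
    [0,0,0.02,0],
    [0,0,0.0185,0],
    [0,0,0,0],
  ],
)

```text
time_s: 6.55
ee_pos: [0.4504, -0.1425, 0.0821]
orientation: [-0.0, 0.661, 0.75, -0.0]
contact_force: [0.4, 0.4, 1.2]
grip_width: 0.0857
```

Call:
drive_tool(
  deltas=[
    [0,0,0,0],
    [0,0,0,0],
    [0,0,0,0],
    [0,0,0,0],
    [0,0,0,0],
    [0,0,0,0],
  ],
  claw=1,
  grip_force=60,
)

```text
time_s: 7.3
ee_pos: [0.451, -0.1427, 0.0827]
orientation: [0.001, 0.661, 0.751, 0.0]
contact_force: [-3.2, 0.5, 10.7]
grip_width: 0.0396
```

Run:
```python
from h import *
tgt([.450,-.1425,.082],np.radians(97.3))
```

```text
pos [ 0.451  -0.1427  0.0827] xyaw deg 97.32 F [-3.22  0.46 10.69] w 0.0396 t 7.3
delta tool [ 0.0003 -0.001   0.0007] turn 0.00040534201830588756
```

Call:
drive_tool(
  deltas=[
    [0,0,-0.01,0],
    [0,0,-0.015,0],
    [0,0,-0.03,0],
    [0,0,-0.03,0],
    [0,0,-0.032,0],
    [0,0,0,0],
    [0,0,0,0],
  ],
)

```text
time_s: 8.18
ee_pos: [0.4504, -0.1425, 0.1986]
orientation: [-0.0, 0.66, 0.751, -0.0]
contact_force: [-0.2, -0.1, -2.7]
grip_width: 0.0396
```

Run:
```python
from h import *
tgt([.450,-.1425,.2],np.radians(97.3))
a=snap('scene','s4')['image'];b=snap('wrist','w4')
print(proj(load('s4'),[[.45,-.1425,.12]]))
p=proj(load('s4'),[[.45,-.1425,.16]])[0].astype(int)
c=a[p[1]-50:p[1]+60,p[0]-60:p[0]+60]; cv2.imwrite('pics/s4c.png',cv2.resize(cv2.convertScaleAbs(c,alpha=1.6),None,fx=5,fy=5,interpolation=cv2.INTER_CUBIC))
```

```text
pos [ 0.4504 -0.1425  0.1986] xyaw deg 97.33 F [-0.23 -0.1  -2.71] w 0.0396 t 8.175
delta tool [ 0.     -0.0004 -0.0014] turn 0.0005546699901839425
[[252.17395897 192.58435216]]
```

View pics/s4c.png

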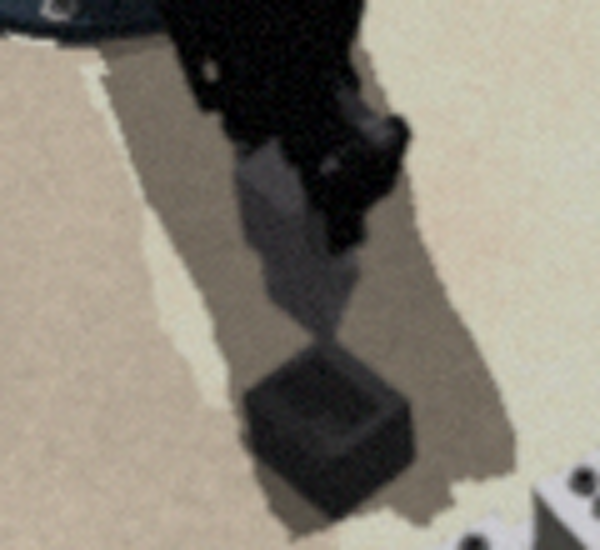

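View pics/w4.png

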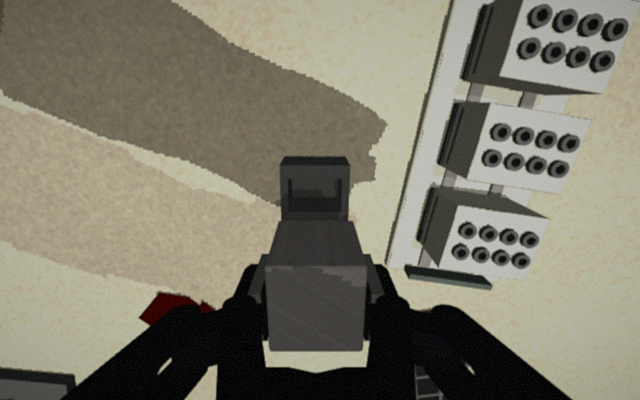

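Run:
```python
from h import *
d=load('s4'); w=load('w4')
o=np.array([.4504,-.1425,.1986-.077])
off=np.array([192,0])
ps=proj(d,[[.45,-.1425,.16]])[0].astype(int)-[60,50]
for k in (7.3,187.3):
    R=Ro.from_euler('z',k,degrees=True).as_matrix()
    L=np.array([[sx*.02,y,z] for sx in(-1,1) for y,z in((-.0125,0),(-.0055,0),(.0125,.028),(-.0125,.028),(.0125,.045),(-.0125,.045))])
    W=L@R.T+o
    print(k); print(((proj(d,W)-ps)*5).round(0).tolist()); print(proj(w,W).round(0).tolist())
```

```text
7.3
[[262.0, 298.0], [274.0, 290.0], [297.0, 229.0], [256.0, 259.0], [294.0, 204.0], [252.0, 234.0], [320.0, 345.0], [331.0, 336.0], [356.0, 275.0], [314.0, 306.0], [353.0, 251.0], [311.0, 282.0]]
[[287.0, 242.0], [287.0, 232.0], [282.0, 223.0], [283.0, 261.0], [278.0, 235.0], [280.0, 276.0], [344.0, 242.0], [345.0, 232.0], [350.0, 223.0], [348.0, 261.0], [353.0, 235.0], [351.0, 276.0]]
187.3
[[360.0, 315.0], [349.0, 323.0], [314.0, 306.0], [356.0, 275.0], [311.0, 282.0], [353.0, 251.0], [303.0, 269.0], [292.0, 277.0], [256.0, 259.0], [297.0, 229.0], [252.0, 234.0], [294.0, 204.0]]
[[345.0, 208.0], [345.0, 217.0], [348.0, 261.0], [350.0, 223.0], [351.0, 276.0], [353.0, 235.0], [286.0, 208.0], [286.0, 217.0], [283.0, 261.0], [282.0, 223.0], [280.0, 276.0], [278.0, 235.0]]
```

Run:
```python
from h import *
d=load('w2'); g=cv2.GaussianBlur(cv2.cvtColor(d['image'],cv2.COLOR_BGR2GRAY),(3,3),0).astype(float)
im=d['image']
# rack-left x edges etc: print subpixel vertical-gradient edges in columns
def sub(prof,i0):
    gr=np.diff(prof); 
    return gr
for c in range(335,396,10):
    col=g[60:275,c-2:c+3].mean(1); gr=np.diff(col)
    idx=[i for i in range(1,len(gr)-1) if abs(gr[i])>12 and abs(gr[i])>=abs(gr[i-1]) and abs(gr[i])>abs(gr[i+1])]
    print(c,[(i+60.5,int(gr[i])) for i in idx])
for r in range(225,266,8):
    row=g[r-1:r+2,290:430].mean(0); gr=np.diff(row)
    print(r,[(i+290.5,int(gr[i])) for i in range(1,len(gr)-1) if abs(gr[i])>12 and abs(gr[i])>=abs(gr[i-1]) and abs(gr[i])>abs(gr[i+1])])
```

```text
335 [(88.5, -12), (95.5, -13), (122.5, -22), (141.5, 19), (154.5, -20), (168.5, 18), (174.5, -21), (187.5, 20), (199.5, -17), (217.5, 38), (228.5, -39), (233.5, -15), (241.5, 31), (245.5, -32), (250.5, -14), (257.5, 30), (266.5, -49), (272.5, 19)]
345 [(71.5, -19), (81.5, 17), (85.5, 13), (91.5, -17), (94.5, -13), (135.5, -19), (141.5, 17), (201.5, -14), (217.5, 36), (230.5, -28), (240.5, 15), (246.5, -28), (257.5, 21), (267.5, -46), (272.5, 19)]
355 [(73.5, -15), (85.5, 20), (93.5, -27), (108.5, 15), (132.5, -14), (135.5, -18), (141.5, 17), (155.5, -23), (159.5, -12), (168.5, 20), (174.5, -24), (187.5, 29), (199.5, -19), (218.5, 37), (230.5, -19), (240.5, 20), (256.5, 12), (267.5, -50), (272.5, 18)]
365 [(71.5, -15), (75.5, -16), (81.5, 15), (85.5, 13), (98.5, -21), (123.5, 22), (132.5, -19), (135.5, -19), (142.5, 38), (158.5, -17), (183.5, 25), (199.5, -24), (218.5, 37), (230.5, -41), (242.5, 29), (246.5, -47), (251.5, -21), (258.5, 32), (267.5, -55), (272.5, 19)]
375 [(73.5, -16), (86.5, 23), (95.5, -18), (100.5, -12), (104.5, 12), (108.5, 27), (123.5, -23), (134.5, -21), (142.5, 
[... 660 characters left out ...]
, 21), (318.5, -46), (322.5, 45), (327.5, -42), (339.5, 36), (343.5, -39), (355.5, 35), (360.5, -32), (371.5, 33), (377.5, -39), (388.5, 32)]
241 [(300.5, -14), (302.5, 21), (318.5, -49), (321.5, 44), (329.5, -16), (338.5, 16), (345.5, -17), (355.5, 19), (361.5, -20), (371.5, 22), (378.5, -20), (388.5, 23)]
249 [(300.5, -12), (302.5, 17), (319.5, -27), (322.5, 25), (327.5, -35), (338.5, 32), (343.5, -31), (354.5, 34), (359.5, -33), (370.5, 32), (375.5, -30), (386.5, 28)]
257 [(302.5, 16), (319.5, -17), (322.5, 16), (328.5, -22), (337.5, 18), (344.5, -18), (353.5, 19), (360.5, -23), (370.5, 22), (376.5, -24), (386.5, 24)]
265 [(302.5, 15), (315.5, -43), (321.5, 32), (408.5, -18), (425.5, 15)]
```

Call:
drive_tool(
  deltas=[
    [0,0,0,0.0715],
    [0,0,0,0.0715],
    [0,0,0,0],
  ],
)

```text
time_s: 8.65
ee_pos: [0.4502, -0.1424, 0.1981]
orientation: [-0.001, 0.712, 0.702, -0.0]
contact_force: [-0.5, 0.4, -2.5]
grip_width: 0.0395
```

Run:
```python
from h import *
tgt([.608,-.1135,.19],np.radians(89.1))
```

```text
pos [ 0.4502 -0.1424  0.1981] xyaw deg 89.16 F [-0.52  0.4  -2.52] w 0.0395 t 8.65
delta tool [0.0312 0.1573 0.0079] turn 0.0010733955211010837
```

Call:
drive_tool(
  deltas=[
    [0.0078,0.039,0,0],
    [0.0078,0.039,0,0],
    [0.0078,0.039,0,0],
    [0.0078,0.04,0,0],
    [0,0,0.018,0],
    [0,0,0,0],
    [0,0,0,0],
  ],
)

```text
time_s: 9.52
ee_pos: [0.6077, -0.1138, 0.1812]
orientation: [-0.0, 0.712, 0.702, -0.0]
contact_force: [0.0, -0.1, -2.4]
grip_width: 0.0393
```

Run:
```python
from h import *
tgt([.608,-.1135,.144],np.radians(89.1))
d=snap('wrist','w5'); a=snap('scene','s5')['image']
p=proj(load('s5'),[[.608,-.1,.1]])[0].astype(int)
c=a[p[1]-50:p[1]+60,p[0]-60:p[0]+80]; cv2.imwrite('pics/s5c.png',cv2.resize(cv2.convertScaleAbs(c,alpha=1.6),None,fx=5,fy=5,interpolation=cv2.INTER_CUBIC))
```

```text
pos [ 0.6077 -0.1138  0.1812] xyaw deg 89.17 F [ 0.05 -0.15 -2.42] w 0.0393 t 9.525
delta tool [0.0003 0.0003 0.0372] turn 0.0012444956151771436
```

View pics/w5.png

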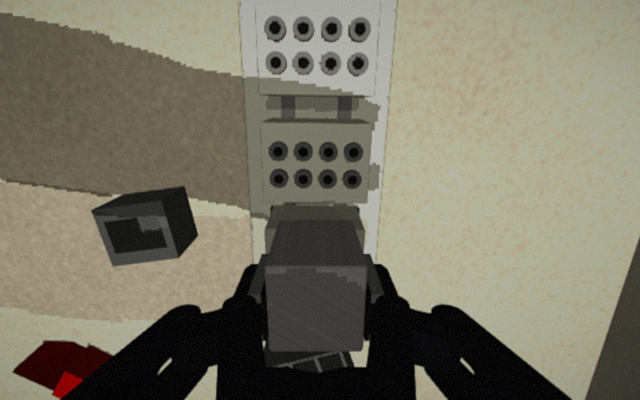

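View pics/s5c.png

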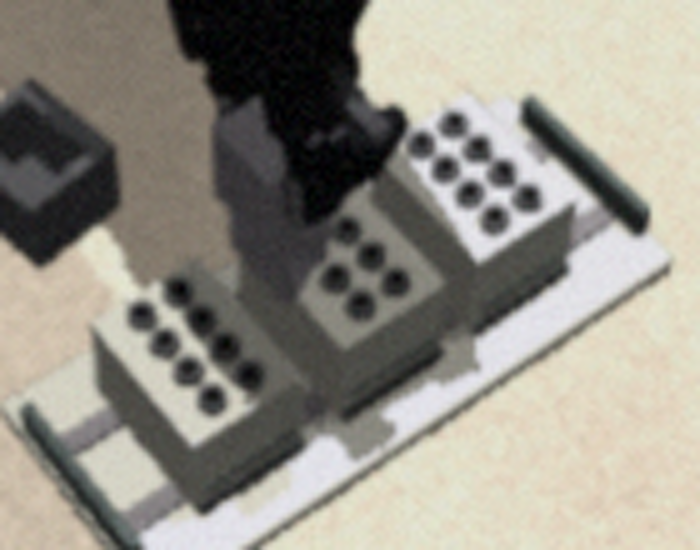

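Run:
```python
from h import *
d=load('w5'); g=cv2.GaussianBlur(cv2.cvtColor(d['image'],cv2.COLOR_BGR2GRAY),(3,3),0).astype(float)
for c in (266,290,316,340,365):
    col=g[85:225,c-2:c+3].mean(1); gr=np.diff(col)
    print(c,[(i+85.5,int(gr[i])) for i in range(1,len(gr)-1) if abs(gr[i])>6 and abs(gr[i])>=abs(gr[i-1]) and abs(gr[i])>abs(gr[i+1])])
print(plane(d,[[316,203],[316,121.5],[316,95.5],[260,162],[371,162]],.075).round(4))
```

```text
266 [(93.5, -15), (95.5, 11), (119.5, -13), (122.5, 17), (214.5, -9), (219.5, 16)]
290 [(94.5, -22), (108.5, 8), (122.5, 21), (201.5, -20)]
316 [(86.5, -13), (94.5, -20), (97.5, 6), (111.5, 8), (118.5, -19), (122.5, 19), (201.5, -14), (205.5, -10)]
340 [(88.5, -19), (95.5, -22), (110.5, 7), (123.5, 18), (202.5, -16), (219.5, -6)]
365 [(94.5, -25), (97.5, 15), (99.5, -12), (120.5, -14), (123.5, 19), (203.5, 21)]
[[ 0.6085 -0.1077  0.075 ]
 [ 0.6093 -0.0472  0.075 ]
 [ 0.6096 -0.0298  0.075 ]
 [ 0.5677 -0.0754  0.075 ]
 [ 0.6494 -0.0766  0.075 ]]
```

Call:
drive_tool(
  deltas=[
    [0,0,0.012,0],
    [0,0,0.012,0],
    [0,0,0.006,0],
    [0,0,0.007,0],
    [0,0,0,0],
    [0,0,0,0],
  ],
)

```text
time_s: 10.38
ee_pos: [0.6082, -0.1137, 0.144]
orientation: [0.0, 0.712, 0.702, 0.0]
contact_force: [0.1, -0.4, -1.0]
grip_width: 0.0393
```

Run:
```python
from h import *
tgt([.608,-.1172,.144],np.radians(89.1))
```

```text
pos [ 0.6082 -0.1137  0.144 ] xyaw deg 89.14 F [ 0.15 -0.37 -0.98] w 0.0393 t 10.375
delta tool [-0.0035 -0.0002  0.    ] turn 0.0007438562600459164
```

Call:
drive_tool(
  deltas=[
    [-0.001,0,0,0],
    [-0.001,0,0,0],
    [0,0,0,0],
  ],
)

```text
time_s: 10.75
ee_pos: [0.6081, -0.1158, 0.1439]
orientation: [0.0, 0.712, 0.702, 0.0]
contact_force: [-0.5, 0.3, -1.6]
grip_width: 0.0393
```

Call:
drive_tool(
  deltas=[
    [-0.0005,0,0,0],
    [0,0,0,0],
  ],
)

```text
time_s: 11.0
ee_pos: [0.608, -0.1162, 0.1438]
orientation: [-0.0, 0.712, 0.702, -0.0]
contact_force: [0.4, -0.1, -3.4]
grip_width: 0.0391
```

Call:
drive_tool(
  deltas=[
    [-0.0005,0,0,0],
    [0,0,0,0],
  ],
)

```text
time_s: 11.25
ee_pos: [0.6081, -0.1167, 0.1438]
orientation: [0.0, 0.712, 0.702, -0.0]
contact_force: [-0.6, -0.2, -3.2]
grip_width: 0.0392
```

Call:
drive_tool(
  deltas=[
    [-0.0003,0,0,0],
    [0,0,0,0],
  ],
)

```text
time_s: 11.5
ee_pos: [0.6081, -0.117, 0.1438]
orientation: [0.0, 0.712, 0.702, 0.0]
contact_force: [-0.3, 0.0, -2.4]
grip_width: 0.0391
```

Call:
drive_tool(
  deltas=[
    [-0.0004,0,0,0],
    [0,0,0,0],
  ],
)

```text
time_s: 11.75
ee_pos: [0.608, -0.1173, 0.1438]
orientation: [-0.0, 0.712, 0.702, 0.0]
contact_force: [0.4, 1.8, -1.9]
grip_width: 0.0393
```

Call:
drive_tool(
  deltas=[
    [-0.0004,0,0,0],
    [0,0,0,0],
  ],
)

```text
time_s: 12.0
ee_pos: [0.6081, -0.1175, 0.1438]
orientation: [-0.0, 0.712, 0.702, 0.0]
contact_force: [-0.4, 4.0, -1.6]
grip_width: 0.0391
```

Call:
drive_tool(
  deltas=[
    [-0.0004,0,0,0],
    [0,0,0,0],
  ],
)

```text
time_s: 12.25
ee_pos: [0.608, -0.1177, 0.1438]
orientation: [-0.0, 0.712, 0.702, 0.0]
contact_force: [0.0, 6.8, -0.5]
grip_width: 0.0395
```

Call:
drive_tool(
  deltas=[
    [-0.0004,0,0,0],
    [0,0,0,0],
  ],
)

```text
time_s: 12.5
ee_pos: [0.608, -0.1178, 0.1438]
orientation: [-0.001, 0.712, 0.702, 0.001]
contact_force: [0.0, 8.2, -0.4]
grip_width: 0.0395
```

Call:
drive_tool(
  deltas=[
    [0.0006,0,0,0],
    [0,0,0.0015,0],
    [0,0,0.0015,0],
    [0,0,0.0015,0],
    [0,0,0.0015,0],
    [0,0,0.0015,0],
    [0,0,0.0015,0],
    [0,0,0.0015,0],
  ],
)

```text
time_s: 13.5
ee_pos: [0.6083, -0.1175, 0.1336]
orientation: [0.0, 0.712, 0.702, 0.001]
contact_force: [0.6, 7.6, 2.1]
grip_width: 0.0392
```

Call:
drive_tool(
  deltas=[
    [0,0,0.001,0],
    [0,0,0.001,0],
    [0,0,0.001,0],
    [0,0,0.001,0],
  ],
)

```text
time_s: 14.0
ee_pos: [0.6084, -0.1176, 0.1298]
orientation: [0.0, 0.712, 0.702, 0.001]
contact_force: [-0.6, 5.7, 7.7]
grip_width: 0.0392
```

Call:
drive_tool(
  deltas=[
    [0,0,0.001,0],
    [0,0,0.001,0],
    [0,0,0.001,0],
  ],
)

```text
time_s: 14.38
ee_pos: [0.6089, -0.1176, 0.1279]
orientation: [0.001, 0.712, 0.702, 0.001]
contact_force: [-1.7, 7.3, 15.1]
grip_width: 0.0394
```

Call:
drive_tool(
  deltas=[
    [0,0,0.001,0],
    [0,0,0.001,0],
    [0,0,0.001,0],
  ],
)

```text
time_s: 14.75
ee_pos: [0.6093, -0.1176, 0.125]
orientation: [0.001, 0.712, 0.702, 0.002]
contact_force: [1.9, 7.3, 10.7]
grip_width: 0.0391
```

Call:
drive_tool(
  deltas=[
    [0.0004,0,0.001,0],
    [0,0,0.001,0],
    [0,0,0.001,0],
  ],
)

```text
time_s: 15.12
ee_pos: [0.609, -0.1174, 0.1213]
orientation: [0.001, 0.712, 0.702, 0.001]
contact_force: [0.7, 4.9, 6.3]
grip_width: 0.039
```

Call:
drive_tool(
  deltas=[
    [0,0,0.001,0],
    [0,0,0.001,0],
    [0,0,0.001,0],
  ],
)

```text
time_s: 15.5
ee_pos: [0.6089, -0.1174, 0.1183]
orientation: [0.001, 0.712, 0.702, 0.001]
contact_force: [1.1, 5.4, 6.8]
grip_width: 0.0392
```

Call:
drive_tool(
  deltas=[
    [0,0,0.001,0],
    [0,0,0.001,0],
  ],
)

```text
time_s: 15.75
ee_pos: [0.6089, -0.1174, 0.1162]
orientation: [0.001, 0.712, 0.702, 0.001]
contact_force: [-0.1, 5.0, 7.3]
grip_width: 0.0391
```

Run:
```python
from h import *
tgt([.608,-.1172,.117],np.radians(89.1)); snap('wrist','w6')
a=snap('scene','s6')['image']
p=proj(load('s6'),[[.608,-.1,.1]])[0].astype(int)
c=a[p[1]-50:p[1]+60,p[0]-60:p[0]+80]; cv2.imwrite('pics/s6c.png',cv2.resize(cv2.convertScaleAbs(c,alpha=1.6),None,fx=5,fy=5,interpolation=cv2.INTER_CUBIC))
```

```text
pos [ 0.6089 -0.1174  0.1162] xyaw deg 89.14 F [-0.14  4.95  7.29] w 0.0391 t 15.75
delta tool [ 0.0002 -0.0009 -0.0008] turn 0.0007549277177032465
```

View pics/w6.png

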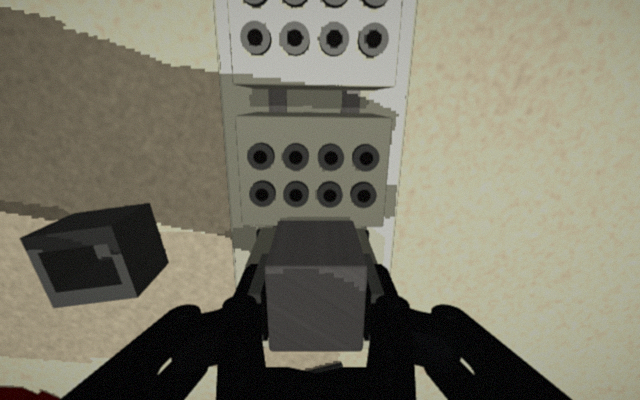

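View pics/s6c.png

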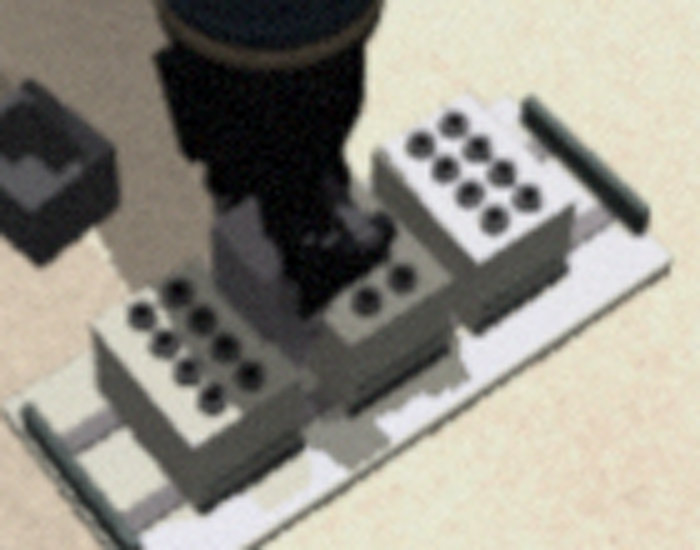

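Run:
```python
from h import *
d=load('w6'); g=cv2.GaussianBlur(cv2.cvtColor(d['image'],cv2.COLOR_BGR2GRAY),(3,3),0).astype(float)
for c in (245,275,316,350,380):
    col=g[70:235,c-2:c+3].mean(1); gr=np.diff(col)
    print(c,[(i+70.5,int(gr[i])) for i in range(1,len(gr)-1) if abs(gr[i])>8 and abs(gr[i])>=abs(gr[i-1]) and abs(gr[i])>abs(gr[i+1])])
print(plane(d,[[316,222],[316,116.5],[316,86]],.075).round(4))
```

```text
245 [(73.5, -24), (83.5, -22), (86.5, 22), (113.5, -15), (115.5, 15), (224.5, -10)]
275 [(77.5, -24), (84.5, -22), (105.5, 8), (116.5, 20), (186.5, -9), (200.5, 9), (225.5, -20)]
316 [(84.5, -45), (89.5, 13), (108.5, 11), (112.5, -19), (116.5, 19), (188.5, -10), (199.5, 9), (216.5, -10), (220.5, -14)]
350 [(85.5, -43), (89.5, 25), (93.5, -28), (107.5, 8), (117.5, 18), (220.5, -19)]
380 [(86.5, -40), (88.5, 42), (102.5, -10), (105.5, -14), (114.5, -18), (117.5, 19), (226.5, 25)]
[[ 0.6098 -0.1015  0.075 ]
 [ 0.6106 -0.0443  0.075 ]
 [ 0.6108 -0.0299  0.075 ]]
```

Call:
drive_tool(
  deltas=[
    [0,0,-0.006,0],
    [0,0,-0.01,0],
    [0,0,-0.012,0],
    [0,0,-0.016,0],
    [0,0,-0.02,0],
    [0,0,0,0],
    [0,0,0,0],
  ],
)

```text
time_s: 16.73
ee_pos: [0.608, -0.1178, 0.1791]
orientation: [0.0, 0.712, 0.702, -0.0]
contact_force: [-1.0, -0.0, -3.3]
grip_width: 0.0393
```

Run:
```python
from h import *
tgt([.608,-.03,.18],np.radians(89.1)); snap('wrist','w7')
d=load('w7'); g=cv2.GaussianBlur(cv2.cvtColor(d['image'],cv2.COLOR_BGR2GRAY),(3,3),0).astype(float)
for c in (275,290,316,340,365):
    col=g[70:225,c-2:c+3].mean(1); gr=np.diff(col)
    print(c,[(i+70.5,int(gr[i])) for i in range(1,len(gr)-1) if abs(gr[i])>8 and abs(gr[i])>=abs(gr[i-1]) and abs(gr[i])>abs(gr[i+1])])
```

```text
pos [ 0.608  -0.1178  0.1791] xyaw deg 89.13 F [-0.98 -0.02 -3.31] w 0.0393 t 16.725
delta tool [ 0.0878 -0.0014 -0.0009] turn 0.000531235231546745
275 [(77.5, -23), (87.5, -23), (90.5, 13), (104.5, 12), (108.5, -18), (110.5, 17), (130.5, -25), (136.5, -15), (145.5, 13), (150.5, 22), (158.5, -25), (164.5, -13), (173.5, 11), (177.5, 22), (201.5, -20)]
290 [(80.5, -23), (88.5, -22), (103.5, 9), (111.5, 20), (193.5, -24)]
316 [(85.5, -24), (88.5, -22), (91.5, 13), (105.5, 8), (108.5, -17), (111.5, 21), (193.5, -11), (202.5, -9)]
340 [(88.5, -43), (111.5, 18), (193.5, -14)]
365 [(88.5, -33), (91.5, 36), (98.5, -21), (109.5, -13), (112.5, 16), (194.5, 22), (222.5, -8)]
```

View pics/w7.png

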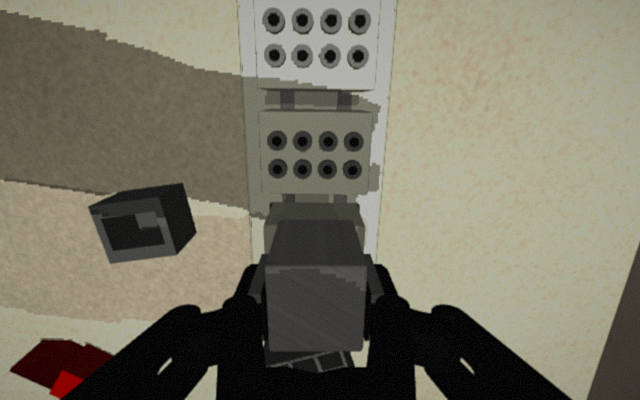

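Call:
drive_tool(
  deltas=[
    [0.029,0,0,0],
    [0.029,0,0,0],
    [0.0296,0,0,0],
    [0,0,0,0],
    [0,0,0,0],
  ],
)

```text
time_s: 17.4
ee_pos: [0.6091, -0.0303, 0.1788]
orientation: [-0.0, 0.712, 0.702, -0.0]
contact_force: [0.2, -0.4, -3.3]
grip_width: 0.0393
```

Run:
```python
from h import *
tgt([.6093,-.0302,.145],np.radians(89.1)); snap('wrist','w8')
a=snap('scene','s8')['image']
p=proj(load('s8'),[[.608,-.05,.1]])[0].astype(int)
c=a[p[1]-50:p[1]+60,p[0]-60:p[0]+80]; cv2.imwrite('pics/s8c.png',cv2.resize(cv2.convertScaleAbs(c,alpha=1.6),None,fx=5,fy=5,interpolation=cv2.INTER_CUBIC))
d=load('w8'); g=cv2.GaussianBlur(cv2.cvtColor(d['image'],cv2.COLOR_BGR2GRAY),(3,3),0).astype(float)
for c in (275,290,316,340,365):
    col=g[90:245,c-2:c+3].mean(1); gr=np.diff(col)
    print(c,[(i+90.5,int(gr[i])) for i in range(1,len(gr)-1) if abs(gr[i])>8 and abs(gr[i])>=abs(gr[i-1]) and abs(gr[i])>abs(gr[i+1])])
print(proj(d,[[.608,-.0297,.075],[.608,.0303,.075]]))
```

```text
pos [ 0.6091 -0.0303  0.1788] xyaw deg 89.14 F [ 0.25 -0.4  -3.32] w 0.0393 t 17.4
delta tool [0.0002 0.0002 0.0338] turn 0.0007683435830649898
275 [(123.5, -19), (130.5, 19), (149.5, -20), (155.5, -9), (167.5, 18), (177.5, -18), (194.5, 18), (209.5, -19)]
290 [(130.5, 19), (202.5, -12), (210.5, -9)]
316 [(124.5, -20), (130.5, 19), (202.5, -11), (210.5, -9)]
340 [(131.5, 19), (210.5, -20)]
365 [(91.5, -20), (120.5, 19), (123.5, -8), (126.5, -22), (131.5, 20), (210.5, 21), (223.5, -11)]
[[313.75916849 210.65671131]
 [312.30840134 130.51159356]]
```

View pics/w8.png

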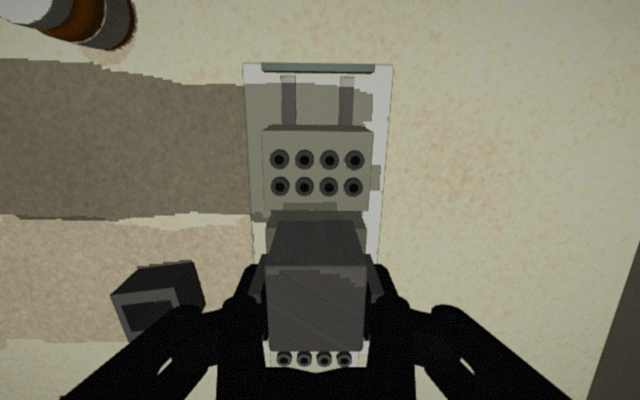

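View pics/s8c.png

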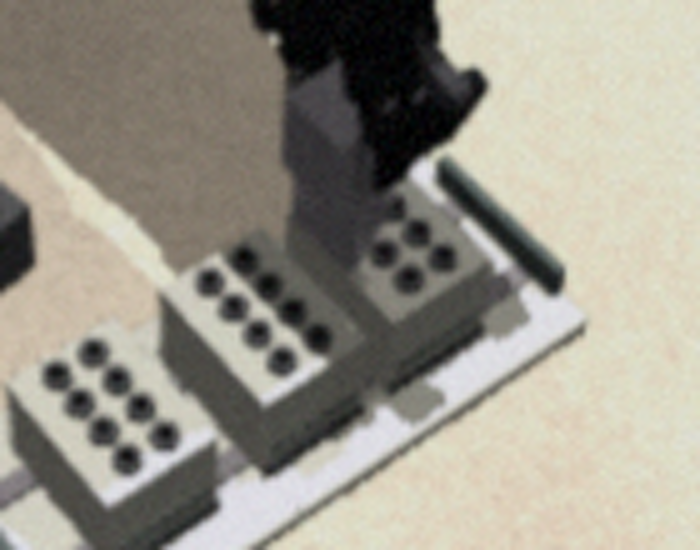

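Call:
drive_tool(
  deltas=[
    [0,0,0.012,0],
    [0,0,0.01,0],
    [0,0,0.006,0],
    [0,0,0.003,0],
    [0,0,0.003,0],
    [0,0,0,0],
  ],
)

```text
time_s: 18.25
ee_pos: [0.6093, -0.03, 0.1453]
orientation: [0.0, 0.712, 0.702, -0.0]
contact_force: [-0.7, 0.2, -3.3]
grip_width: 0.0392
```

Call:
drive_tool(
  deltas=[
    [-0.0005,0,0,0],
    [-0.0005,0,0,0],
    [0,0,0,0],
  ],
)

```text
time_s: 18.62
ee_pos: [0.6094, -0.031, 0.1454]
orientation: [0.0, 0.712, 0.702, 0.0]
contact_force: [0.4, 0.0, -2.6]
grip_width: 0.0395
```

Call:
drive_tool(
  deltas=[
    [-0.0003,0,0,0],
    [0,0,0,0],
  ],
)

```text
time_s: 18.88
ee_pos: [0.6093, -0.0313, 0.1453]
orientation: [0.0, 0.712, 0.702, -0.0]
contact_force: [0.2, -0.5, -2.3]
grip_width: 0.0392
```

Call:
drive_tool(
  deltas=[
    [-0.0003,0,0,0],
    [0,0,0,0],
  ],
)

```text
time_s: 19.12
ee_pos: [0.6093, -0.0316, 0.1453]
orientation: [0.0, 0.712, 0.702, 0.0]
contact_force: [-0.8, 0.3, -2.0]
grip_width: 0.039
```

Call:
drive_tool(
  deltas=[
    [-0.0003,0,0,0],
    [0,0,0,0],
  ],
)

```text
time_s: 19.38
ee_pos: [0.6093, -0.0319, 0.1453]
orientation: [-0.0, 0.712, 0.702, 0.0]
contact_force: [0.2, -0.0, -1.9]
grip_width: 0.0395
```

Call:
drive_tool(
  deltas=[
    [-0.0003,0,0,0],
    [0,0,0,0],
  ],
)

```text
time_s: 19.62
ee_pos: [0.6093, -0.032, 0.1453]
orientation: [-0.0, 0.712, 0.702, 0.0]
contact_force: [-0.3, 1.5, -3.2]
grip_width: 0.0393
```

Call:
drive_tool(
  deltas=[
    [-0.0002,0,0,0],
    [0,0,0,0],
  ],
)

```text
time_s: 19.88
ee_pos: [0.6093, -0.0322, 0.1453]
orientation: [-0.0, 0.712, 0.702, 0.0]
contact_force: [-1.2, 3.3, -1.1]
grip_width: 0.0391
```

Call:
drive_tool(
  deltas=[
    [0,0,0,0],
    [0,0,0,0],
  ],
)

```text
time_s: 20.12
ee_pos: [0.6093, -0.0322, 0.1453]
orientation: [-0.0, 0.712, 0.702, 0.0]
contact_force: [-0.5, 3.5, -0.8]
grip_width: 0.0394
```

Run:
```python
from h import *
for i in range(4):
    tgt([.6093,-.0322,.145],np.radians(89.1)); env.get_image('top')
```

```text
pos [ 0.6093 -0.0322  0.1453] xyaw deg 89.15 F [-0.49  3.48 -0.78] w 0.0394 t 20.125
delta tool [ 0.     -0.      0.0003] turn 0.0008023916414154897
pos [ 0.6093 -0.0323  0.1453] xyaw deg 89.15 F [-0.02  5.46 -2.09] w 0.0393 t 20.175
delta tool [ 0.0001 -0.      0.0003] turn 0.0008134771147303432
pos [ 0.6093 -0.0323  0.1453] xyaw deg 89.14 F [-0.45  4.09 -0.43] w 0.0391 t 20.225
delta tool [ 0.0001 -0.      0.0003] turn 0.0007799327584230298
pos [ 0.6093 -0.0323  0.1453] xyaw deg 89.15 F [ 0.11  4.72 -1.17] w 0.0393 t 20.275
delta tool [ 0.0001 -0.      0.0003] turn 0.0008012092584088748
```

Call:
drive_tool(
  deltas=[
    [0.0004,0,0.001,0],
    [0.0004,0,0.001,0],
    [0,0,0.001,0],
    [0,0,0.001,0],
    [0,0,0.001,0],
  ],
)

```text
time_s: 20.95
ee_pos: [0.6095, -0.0318, 0.1407]
orientation: [0.0, 0.712, 0.702, 0.0]
contact_force: [-4.0, -0.1, 10.2]
grip_width: 0.0394
```

Call:
drive_tool(
  deltas=[
    [0,0,0.001,0],
    [0,0,0.001,0],
  ],
)

```text
time_s: 21.2
ee_pos: [0.6099, -0.0319, 0.1393]
orientation: [0.001, 0.712, 0.702, 0.0]
contact_force: [-2.2, 0.2, 11.2]
grip_width: 0.0394
```

Call:
drive_tool(
  deltas=[
    [0,0,0.001,0],
    [0,0,0.001,0],
  ],
)

```text
time_s: 21.45
ee_pos: [0.6101, -0.0319, 0.1375]
orientation: [0.001, 0.712, 0.702, 0.001]
contact_force: [-0.4, -0.7, 11.2]
grip_width: 0.0392
```

Call:
drive_tool(
  deltas=[
    [0.0004,0,0.001,0],
    [0,0,0.001,0],
  ],
)

```text
time_s: 21.7
ee_pos: [0.6102, -0.0317, 0.1355]
orientation: [0.001, 0.713, 0.702, 0.0]
contact_force: [-0.2, -3.2, 10.0]
grip_width: 0.0392
```

Call:
drive_tool(
  deltas=[
    [0,0,0.001,0],
    [0,0,0.001,0],
    [0,0,0.001,0],
  ],
)

```text
time_s: 22.08
ee_pos: [0.6102, -0.0318, 0.1325]
orientation: [0.001, 0.713, 0.702, 0.001]
contact_force: [0.0, -2.9, 10.3]
grip_width: 0.0395
```

Call:
drive_tool(
  deltas=[
    [0,0,0.001,0],
    [0,0,0.001,0],
    [0,0,0.001,0],
  ],
)

```text
time_s: 22.45
ee_pos: [0.6102, -0.0318, 0.1295]
orientation: [0.001, 0.713, 0.702, 0.001]
contact_force: [0.2, -3.2, 9.7]
grip_width: 0.0393
```

Call:
drive_tool(
  deltas=[
    [0,0,0.001,0],
    [0,0,0.001,0],
    [0,0,0.001,0],
    [0,0,0.001,0],
    [0,0,0.001,0],
  ],
)

```text
time_s: 23.08
ee_pos: [0.61, -0.0317, 0.124]
orientation: [0.001, 0.713, 0.702, 0.0]
contact_force: [0.6, -3.5, 3.3]
grip_width: 0.0393
```

Call:
drive_tool(
  deltas=[
    [0,0,0.001,0],
    [0,0,0.001,0],
    [0,0,0.001,0],
    [0,0,0.001,0],
  ],
)

```text
time_s: 23.58
ee_pos: [0.609, -0.0314, 0.1189]
orientation: [-0.0, 0.712, 0.702, -0.0]
contact_force: [-0.8, -5.1, -0.0]
grip_width: 0.0393
```

Call:
drive_tool(
  deltas=[
    [0,0,0.001,0],
    [0,0,0.001,0],
    [0,0,0.001,0],
    [0,0,0.001,0],
    [0,0,0,0],
  ],
)

```text
time_s: 24.2
ee_pos: [0.6091, -0.0313, 0.1149]
orientation: [-0.0, 0.712, 0.702, -0.0]
contact_force: [0.6, -4.9, -2.9]
grip_width: 0.0394
```

Run:
```python
from h import *
tgt([.6093,-.0322,.145],np.radians(89.1)); snap('wrist','w9')
```

```text
pos [ 0.6091 -0.0313  0.1149] xyaw deg 89.13 F [ 0.59 -4.86 -2.93] w 0.0394 t 24.2
delta tool [-0.0009  0.0002 -0.0301] turn 0.0005631759965760708
```

View pics/w9.png

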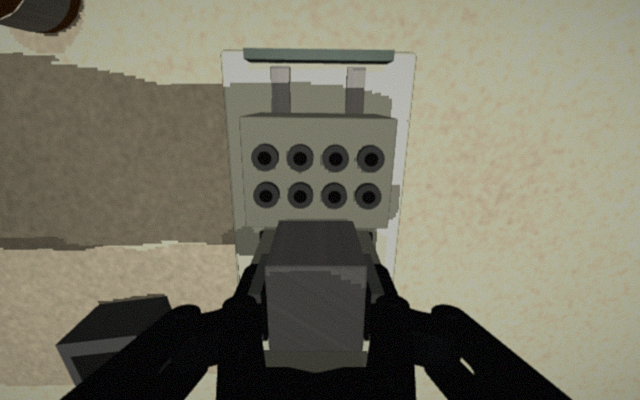

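Call:
drive_tool(
  deltas=[
    [-0.0004,0,0,0],
    [-0.0003,0,0,0],
    [0,0,0,0],
  ],
)

```text
time_s: 24.62
ee_pos: [0.6092, -0.0316, 0.1152]
orientation: [-0.0, 0.712, 0.702, 0.0]
contact_force: [0.4, -1.1, -3.1]
grip_width: 0.0393
```

Call:
drive_tool(
  deltas=[
    [0,0,-0.006,0],
    [0,0,-0.01,0],
    [0,0,-0.012,0],
    [0,0,-0.016,0],
    [0,0,-0.02,0],
    [0,0,-0.02,0],
    [0,0,-0.02,0],
    [0,0,0,0],
  ],
)

```text
time_s: 25.62
ee_pos: [0.6102, -0.0319, 0.2214]
orientation: [0.001, 0.712, 0.702, 0.001]
contact_force: [-0.5, -0.1, -2.6]
grip_width: 0.0394
```

Run:
```python
from h import *
tgt([.51,-.135,.218],np.radians(89.1)); snap('wrist','w10'); snap('scene','s10'); snap('top','t10')
d=load('w10'); g=cv2.GaussianBlur(cv2.cvtColor(d['image'],cv2.COLOR_BGR2GRAY),(3,3),0).astype(float)
for c in (275,290,316,340,365):
    col=g[90:245,c-2:c+3].mean(1); gr=np.diff(col)
    print(c,[(i+90.5,int(gr[i])) for i in range(1,len(gr)-1) if abs(gr[i])>8 and abs(gr[i])>=abs(gr[i-1]) and abs(gr[i])>abs(gr[i+1])])
print(proj(d,[[.608,-.0197,.075],[.608,.0403,.075]]))
```

```text
pos [ 0.6102 -0.0319  0.2214] xyaw deg 89.14 F [-0.51 -0.07 -2.6 ] w 0.0394 t 25.625
delta tool [-0.1046 -0.0987  0.0031] turn 0.0007726579031057668
275 [(107.5, -14), (109.5, 14), (128.5, -9), (140.5, 9), (154.5, -8), (163.5, 8), (191.5, -17), (208.5, 17)]
290 [(109.5, 18), (129.5, -10), (152.5, -9), (163.5, 8), (180.5, -15), (208.5, 10), (220.5, -15)]
316 [(107.5, -17), (110.5, 18), (189.5, -17), (208.5, 11), (219.5, -13)]
340 [(110.5, 20), (129.5, -10), (141.5, 8), (152.5, -14), (165.5, 13), (180.5, -14), (208.5, 17), (214.5, -9), (219.5, -16)]
365 [(153.5, -23), (178.5, 22)]
[[311.93182627 182.27395945]
 [310.54329557 111.39806212]]
```

View pics/w10.png

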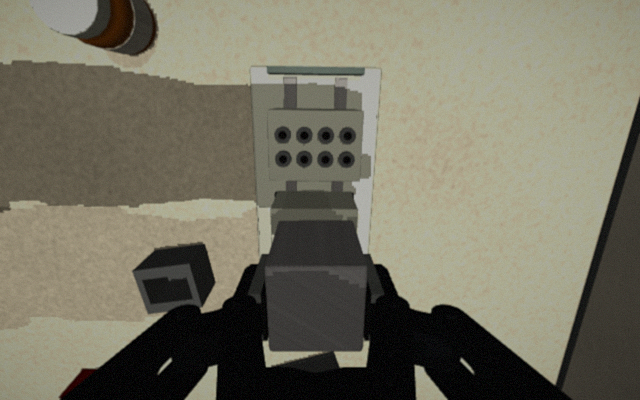

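Run:
```python
from h import *
d=load('w10')
print(plane(d,[[316,180.5],[316,110.3],[316,208.5],[290,208.3],[340,208.7]],.075).round(4))
for c in (280,300,316,330,350):
    im=d['image'].astype(float).mean(2); print(c,im[174:192,c-1:c+2].mean(1).round(0).astype(int), im[202:214,c-1:c+2].mean(1).round(0).astype(int))
```

```text
[[ 0.6116 -0.0181  0.075 ]
 [ 0.6125  0.0411  0.075 ]
 [ 0.6112 -0.0443  0.075 ]
 [ 0.5876 -0.0437  0.075 ]
 [ 0.633  -0.0448  0.075 ]]
280 [107 107 108 107 110 108 109 113 113 112 109 112 112 114 110 113  96  67] [60 60 62 60 60 63 78 92 85 81 82 82]
300 [109 107 109 110 108 105  99  95 110 112 111 112 113 112 112 110  95  67] [56 57 55 57 56 56 66 76 81 83 81 81]
316 [108 110 108 110 108 106 104 106 112 115 110 112 112 109 114 103  83  65] [57 59 57 57 56 54 62 78 80 82 81 80]
330 [110 110 109 107 108 107 102  94  99 103 104  99 100 100  99  98 100  83] [59 60 59 57 58 58 63 77 82 79 79 83]
350 [106 109 108 109 108 109 104 102 113 114 114 113 111 106 111 112 108  89] [ 59  61  62  60  59  57  67  90 104 107 107 106]
```

Call:
drive_tool(
  deltas=[
    [0,0,0,-0.0715],
    [0,0,0,-0.0715],
    [0,0,0,0],
  ],
)

```text
time_s: 26.15
ee_pos: [0.609, -0.0319, 0.2185]
orientation: [-0.0, 0.661, 0.751, -0.0]
contact_force: [0.1, 0.1, -2.0]
grip_width: 0.0393
```

Run:
```python
from h import *
tgt([.4504,-.1425,.15],np.radians(97.3))
```

```text
pos [ 0.609  -0.0319  0.2185] xyaw deg 97.31 F [ 0.08  0.09 -1.99] w 0.0393 t 26.15
delta tool [-0.0896 -0.1713  0.0687] turn 0.00023175978708067646
```

Call:
drive_tool(
  deltas=[
    [-0.0179,-0.0343,0,0],
    [-0.0179,-0.0343,0,0],
    [-0.0179,-0.0343,0,0],
    [-0.0179,-0.0342,0,0],
    [-0.018,-0.0342,0,0],
    [0,0,0.025,0],
    [0,0,0.02,0],
    [0,0,0,0],
    [0,0,0,0],
  ],
)

```text
time_s: 27.28
ee_pos: [0.4511, -0.1426, 0.1749]
orientation: [0.0, 0.661, 0.751, 0.0]
contact_force: [-0.0, -0.6, -2.8]
grip_width: 0.039
```

Run:
```python
from h import *
tgt([.4504,-.1425,.084],np.radians(97.3))
d=snap('wrist','w11')
```

```text
pos [ 0.4511 -0.1426  0.1749] xyaw deg 97.3 F [-0.   -0.64 -2.78] w 0.039 t 27.275
delta tool [ 0.0002 -0.0007  0.0909] turn -5.8622020386422946e-05
```

View pics/w11.png

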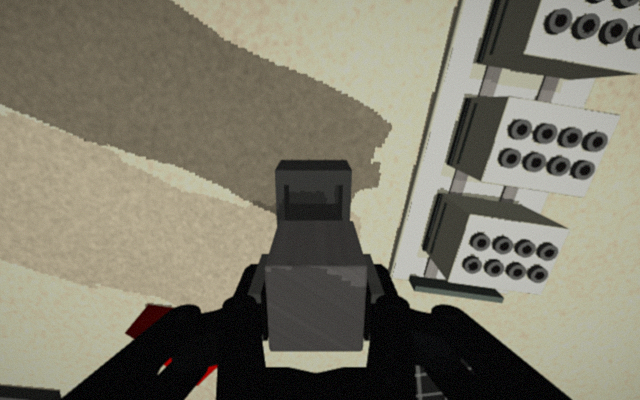

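Call:
drive_tool(
  deltas=[
    [0,-0.0006,0.02,0],
    [0,0,0.02,0],
    [0,0,0.014,0],
    [0,0,0.01,0],
    [0,0,0.01,0],
    [0,0,0.008,0],
    [0,0,0,0],
  ],
)

```text
time_s: 28.2
ee_pos: [0.45, -0.1426, 0.0919]
orientation: [-0.0, 0.66, 0.751, -0.0]
contact_force: [0.5, -0.1, -2.5]
grip_width: 0.0396
```

Call:
drive_tool(
  deltas=[
    [0,0,0.004,0],
    [0,0,0.0025,0],
    [0,0,0,0],
  ],
)

```text
time_s: 28.58
ee_pos: [0.4502, -0.1427, 0.0857]
orientation: [-0.0, 0.66, 0.751, -0.0]
contact_force: [-0.7, -1.2, -2.9]
grip_width: 0.0393
```

Call:
drive_tool(
  deltas=[
    [0,0,0.001,0],
    [0,0,0.001,0],
    [0,0,0,0],
  ],
)

```text
time_s: 28.95
ee_pos: [0.4502, -0.1427, 0.0838]
orientation: [-0.0, 0.66, 0.751, -0.0]
contact_force: [-0.5, -1.0, -2.4]
grip_width: 0.0394
```

Call:
drive_tool(
  deltas=[
    [0,0,0.0007,0],
    [0,0,0,0],
  ],
)

```text
time_s: 29.2
ee_pos: [0.4502, -0.1427, 0.0831]
orientation: [-0.0, 0.66, 0.751, -0.0]
contact_force: [0.8, -0.3, -1.7]
grip_width: 0.0394
```

Call:
drive_tool(
  deltas=[
    [0,0,0,0],
    [0,0,0,0],
    [0,0,0,0],
    [0,0,0,0],
    [0,0,0,0],
    [0,0,0,0],
  ],
  claw=-1,
)

```text
time_s: 29.95
ee_pos: [0.4502, -0.1427, 0.0831]
orientation: [-0.0, 0.66, 0.751, -0.0]
contact_force: [0.3, 0.1, -0.5]
grip_width: 0.0854
```

Call:
drive_tool(
  deltas=[
    [0,0,-0.02,0],
    [0,0,-0.03,0],
    [0,0,-0.04,0],
    [0,0,-0.05,0],
    [0,0,-0.05,0],
    [0,0,0,0],
  ],
)

```text
time_s: 30.7
ee_pos: [0.4517, -0.1431, 0.2765]
orientation: [0.003, 0.66, 0.751, 0.001]
contact_force: [0.4, -0.9, -0.7]
grip_width: 0.0853
```

Run:
```python
from h import *
tgt([.56,-.09,.27],np.radians(89.1))
d=snap('wrist','w12')
```

```text
pos [ 0.4517 -0.1431  0.2765] xyaw deg 97.34 F [ 0.38 -0.91 -0.71] w 0.0853 t 30.7
delta tool [0.0389 0.1142 0.007 ] turn 0.1437337350818595
```

View pics/w12.png

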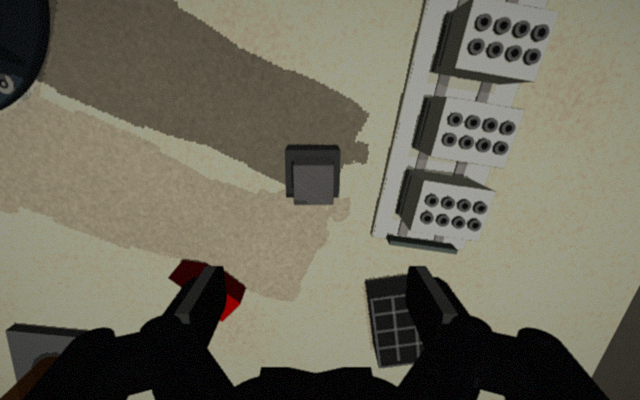

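Call:
drive_tool(
  deltas=[
    [0,0,0,0.072],
    [0,0,0,0.072],
    [0.01,0.04,0.015,0],
    [0.012,0.04,0.02,0],
    [0.012,0.04,0.02,0],
    [0.012,0.037,0.02,0],
    [0,0,0,0],
    [0,0,0,0],
  ],
)

```text
time_s: 31.75
ee_pos: [0.6072, -0.0992, 0.1973]
orientation: [-0.001, 0.713, 0.701, -0.001]
contact_force: [-0.2, 0.1, 0.2]
grip_width: 0.0852
```

Run:
```python
from h import *
tgt([.609,-.096,.2],np.radians(89.1))
d=snap('wrist','w13'); snap('top','t13'); snap('scene','s13')
g=cv2.GaussianBlur(cv2.cvtColor(d['image'],cv2.COLOR_BGR2GRAY),(3,3),0).astype(float)
cv2.imwrite('pics/w13c.png',cv2.resize(cv2.convertScaleAbs(d['image'],alpha=1.4)[40:300,230:400],None,fx=2.2,fy=2.2))
```

```text
pos [ 0.6072 -0.0992  0.1973] xyaw deg 89.09 F [-0.17  0.15  0.17] w 0.0852 t 31.75
delta tool [ 0.0033  0.0017 -0.0027] turn -0.00019697971733112496
```

View pics/w13.png

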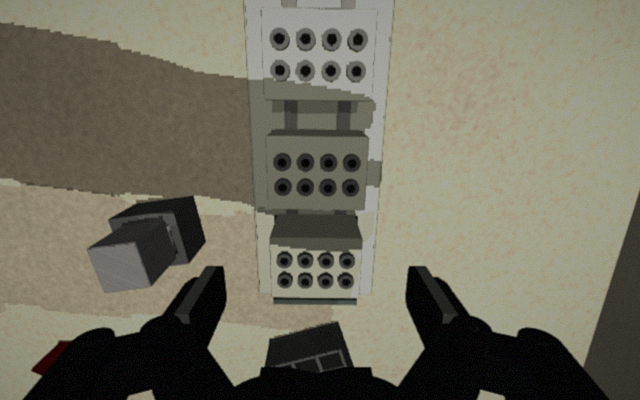

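View pics/s13.png

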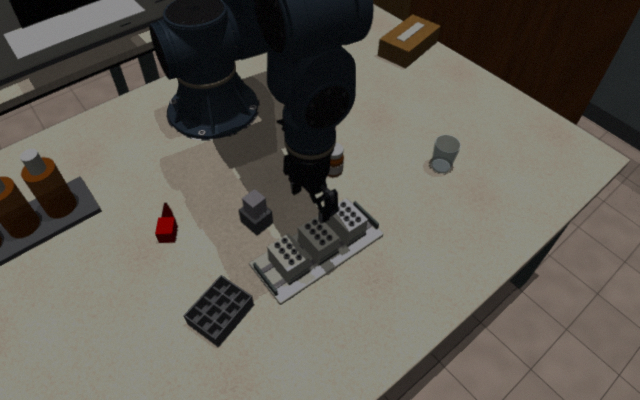

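Run:
```python
from h import *
for tag in ('w13','w2'):
    d=load(tag); g=cv2.cvtColor(d['image'],cv2.COLOR_BGR2GRAY)
    G=cv2.resize(g,None,fx=4,fy=4,interpolation=cv2.INTER_CUBIC)
    bh=cv2.morphologyEx(cv2.GaussianBlur(G,(7,7),0),cv2.MORPH_BLACKHAT,cv2.getStructuringElement(cv2.MORPH_ELLIPSE,(61,61)))
    m=(bh>38).astype(np.uint8); n,l,st,ce=cv2.connectedComponentsWithStats(m)
    pts=[((ce[i]+.5)/4-.5) for i in range(1,n) if 120<st[i,4]<3500 and .6<st[i,2]/st[i,3]<1.6 and 250<ce[i][0]/4<420]
    P=plane(d,pts,.08); P=P[np.argsort(P[:,1])]
    print(tag,len(P)); print(P[:,:2].round(4).tolist())
```

```text
w13 36
[[0.657, -0.2667], [0.5576, -0.2583], [0.5622, -0.2309], [0.6249, -0.2128], [0.6148, -0.1699], [0.6321, -0.1677], [0.5969, -0.167], [0.5792, -0.1662], [0.6882, -0.1579], [0.6332, -0.1502], [0.6153, -0.1498], [0.5973, -0.1491], [0.5792, -0.1488], [0.632, -0.1431], [0.5805, -0.1422], [0.6445, -0.137], [0.569, -0.1309], [0.6352, -0.085], [0.6171, -0.0844], [0.5992, -0.084], [0.5811, -0.0833], [0.6563, -0.0832], [0.6359, -0.0648], [0.6177, -0.0644], [0.6582, -0.0642], [0.5998, -0.0638], [0.5817, -0.0633], [0.6377, 0.0008], [0.6194, 0.0015], [0.6016, 0.0017], [0.5834, 0.0025], [0.6325, 0.017], [0.6381, 0.0209], [0.6202, 0.0214], [0.6021, 0.022], [0.584, 0.0225]]
w2 35
[[0.491, -0.3306], [0.5675, -0.3213], [0.6282, -0.3116], [0.5646, -0.279], [0.5898, -0.2714], [0.5506, -0.2666], [0.6142, -0.2642], [0.5499, -0.2424], [0.6156, -0.2232], [0.6654, -0.1866], [0.6318, -0.1685], [0.6142, -0.1681], [0.5962, -0.1675], [0.5786, -0.1669], [0.6326, -0.1487], [0.6146, -0.1482], [0.5969, -0.1476], [0.5791, -0.1471], [0.6385, -0.1252], [0.6342, -0.0877], [0.5984, -0.0864], [0.5808, -0.0863], [0.6167, -0.0861], [0.6168, -0.0679], [0.6348, -0.0677], [0.5991, -0.067], [0.5813, -0.0664], [0.6361, -0.0103], [0.618, -0.01], [0.6005, -0.0099], [0.583, -0.0091], [0.6362, 0.0091], [0.6186, 0.0097], [0.6009, 0.0102], [0.5832, 0.0106]]
```

Run:
```python
from h import *
a=load('scene0')['image'][180:240,230:285];b=load('s13')['image'][180:240,230:285]
cv2.imwrite('pics/cmp.png',cv2.resize(cv2.convertScaleAbs(np.hstack([a,b]),alpha=1.5),None,fx=7,fy=7,interpolation=cv2.INTER_CUBIC))
```

```text
(no output)
```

View pics/cmp.png

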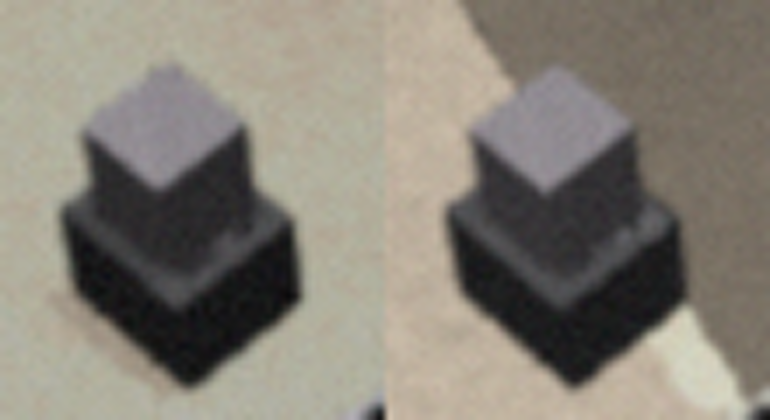

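The before and after crops of the scene view show the spacer hanging the same way: the head top is at about (165,125) before and (552,128) after, which is the same place in each half. I'm handing in.

Run:
```python
from rig import env
env.job_done()
```

```text
the job is handed in; nothing more can be done
```

Both racks are set, the spacer is back in its stand, and I handed the job in with the clock at about 32 s of the 64 s limit.

**What I did**
- In gap 1 the spacer's flat side bore on the fixed rack at up to 8 N before I pressed it down.
- In gap 2 it bore on the middle rack at about 4 N, then I pressed it down.
- The wrist force stayed at about 15 N or less in every reading. I could not read the contact force on each rack directly.

**Last checks**
- **Gaps:** the vial caps put the racks 85.4 mm (fixed to middle) and 85.8 mm (middle to end) apart. Corrected for a scale error of about 0.5 %, judged from an assumed 20 mm cap spacing, that is about 85.0 and 85.4 mm, inside the 83.5 to 86.5 mm limits.
- **Spacer:** the scene picture shows it hanging in the stand as it did at the start, with the gripper open and clear.
- **Other things on the bench:** the jar, beaker and tip box look unmoved in the final pictures, but I did not measure them.

**Disagreements**
- The rack edges in an earlier wrist picture gave gap 2 as 25.4 or 26.2 mm, depending on which edge of the end rack I used. The arm moved about 0.8 mm past the contact point at the bottom of that gap, so it is probably 0.4 to 0.8 mm over 25 mm.
- In the last picture one row of the fixed rack's caps was noisy, so the first gap rests on the other row.

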